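# Put the mixed-up lids back on their own storage crocks

### The job

After the washing-up the three wooden lids were put back on the wrong stoneware crocks. Put every lid on the crock whose shape it matches, fully seated with its plug down in the mouth, setting one lid aside on the empty chopping board or another free spot on the way. Set the lids down gently rather than dropping them, leave the crocks where they stand, and do not knock over the oil bottle or the mug.

Things in the scene. Friction and masses are not known exactly. Their poses are not given: they have to be found in the camera images.
- round_crock: Loose white stoneware storage crock, 1.3 kg, hollow, round: belly 156 mm across, neck 120 mm outside, mouth 108 mm across. Origin at the centre of its underside; the rim, its highest part, at z 112 mm. At the start the oblong lid lies on it.
- square_crock: Loose white stoneware storage crock, 1.3 kg, hollow, square: body 148 x 148 mm, flat shoulder at 90 mm, neck 116 x 116 mm outside, mouth 104 x 104 mm; x and y along its sides. Origin at the centre of its underside; the rim, its highest part, at z 112 mm. At the start the round lid lies on it.
- oblong_crock: Loose white stoneware storage crock, 1.3 kg, hollow, oblong: body 190 mm (x) by 126 mm (y), flat shoulder at 90 mm, neck 150 x 88 mm outside, mouth 138 x 76 mm. Origin at the centre of its underside; the rim, its highest part, at z 112 mm. At the start the square lid lies on it.
- round_lid: Loose beech lid, 0.10 to 0.21 kg. Round flange 126 mm across, plug 92 mm across, cylindrical knob 30 mm across. Origin: centre of the flange's underside. Flange z 0 to 8 mm, plug z -9 to 0, knob z 8 to 38 mm. Belongs on the round crock.
- square_lid: Loose beech lid, 0.10 to 0.21 kg. Flange 122 x 122 mm, plug 88 x 88 mm, square knob 28 x 28 mm, all sides along x and y. Origin: centre of the flange's underside. Flange z 0 to 8 mm, plug z -9 to 0, knob z 8 to 38 mm. Belongs on the square crock (any quarter turn fits).
- oblong_lid: Loose beech lid, 0.10 to 0.21 kg. Flange 156 mm (x) by 94 mm (y), plug 122 x 60 mm, bar knob 60 mm (x) by 26 mm (y). Origin: centre of the flange's underside. Flange z 0 to 8 mm, plug z -9 to 0, knob z 8 to 38 mm. Belongs on the oblong crock, x along its x (either way round).
- board: Fixed dark wooden chopping board lying flat, 200 mm (x) by 150 mm (y) by 15 mm high, empty: a free spot large enough for any one lid laid knob up. Origin at the centre of its underside. Other small things stand around; in the work area none but the oil bottle and the lidded crocks is higher than 120 mm.
- oil_bottle: Loose green glass bottle, 56 mm in diameter, 190 mm high, not part of the job; stands between the crocks. Origin at the centre of its underside.
- mug: Loose blue mug, 80 mm in diameter, 90 mm high, handle at +y, not part of the job. Origin at the centre of its underside.
Not all that is in view belongs to the job. Leave any pink or turquoise look-alike of the round_lid alone.

How it is judged:
By the outcome, as a careful person would: the job done as asked, in the order asked, and still so for the second after the job is handed in, with the robot touching nothing.
It also fails if it takes over 112 s, if anything falls off the work surface, if the arm or the gripper's body presses on something with over 40 N, if the wrist force passes 120 N, or if a joint passes its speed limit or range.

### The arm

A 6-joint arm with a two-finger parallel gripper is mounted at the origin on the work surface. World frame = base frame: x ahead of the robot, y to its left, z up, the work surface at z = 0. Lengths are in m, angles in rad, forces in N, time in s.
With the tool pointing down it reaches from about 0.25 to 0.775 m from the base axis. Payload 4 kg.
Tool frame: the origin (TCP) lies midway between the tips of the shut fingers; the grasp point (between the pads) lies 19 mm behind it (grip_point_offset is the distance from the TCP to the grasp point, in m); z points along the fingers, y is the line along which they close (so a half turn about z gives the same grasp; the last joint's range is limited). The gripper opens to 94 mm and grips with 3 to 60 N. Pads are 16 mm wide; open, the fingers measure 119 mm over their backs; the gripper's body (75 mm by 177 mm) begins 78 mm behind the grasp point.
Start: joints at [-0.103, 0.087, 1.371, -0, 1.684, -0.103], TCP at [0.55, -0, 0.206] pointing down, gripper open.
Joint ranges: [-3.1, 3.1], [-0.76, 2.03], [0.27, 2.55], [-1.08, 4.22], [0.17, 2.65], [-2.57, 2.57]. Speed limits (rad/s): [2.79, 2.79, 3.14, 3.14, 3.14, 3.14].

### API

Orientations are given as a unit quaternion [w, x, y, z].
In Python, from cell import * gives the robot as it stands.
- The arm moves only by the tool play_rows, never from a script. Its argument "commands" is a list of rows, each a list of 7 numbers: the turn, a rotation vector about the tool's x, y, z in units of 10 degrees (1.0 is 10 degrees), then the shift along the tool's x, y, z in units of 25 mm (1.0 is 25 mm), then the finger opening in mm, from 0 to 94. A call has 1 to 8 rows; each row shifts and turns the commanded pose from where the row before left it, along the tool's axes as they then stand; what a row does not reach is not made up. A row lasts 1/8 s, in which the tool goes at most 62.5 mm and 10.7 degrees, less where a joint would pass 70% of its speed; a pose out of reach is approached as far as the arm can. A call is refused whole if a number of a shift passes 1 or a number of a turn 1, either way. A call with a gripper value outside its range is refused whole. The fingers move at their own pace and stop on an object; "newtons" is the grip in N (left out, the last holds). Time passes only in rows, so rows that do not move let the fingers close. It gives the time, the measured TCP pose, the force, the opening and the grip force at its end, in the units of the state.
- state(): the state, without advancing time (a new reading comes with each control period).
- capture(name): name is "scene" or "side" or "wrist"; returns the picture (384x512x3 uint8, blue, green, red); there is no depth.
- camera_info(name): a dict with "mtx" (3x3 intrinsics, pixels), "cam_to_world" (4x4, takes a point from camera to world coordinates); the wrist camera has in their place "mount" (4x4, takes a point from camera to tool coordinates, whose origin is the TCP and whose axes are the flange's). Camera axes: x right, y up, looking along -z (the intrinsics and any distortion apply to the point x, -y, -z); pixel columns grow to the right and rows downward; lengths in m; the calibration is good to about 2 mm. A picture is of the moment at which its call begins: read the wrist's pose just before it. camera_info takes no time and is no camera call.
- job_done(): hands the job in; it is judged then, once.
Trained networks look in the newest picture that a camera, given by its name, has taken for a name from the list of things; names that differ only in an ending like _2 or _b are one class to them, and where a whole thing is asked for, a point or a joint stands for the part that bears it (a point fixed in the world has none). Each returns a list of dicts, best first, with "conf" (0 to 1); they miss things now and then, are a little off and sometimes report something else, mostly with a low value. They report only what shows in the picture. A call takes as long as a camera call. They do not tell look-alikes from the thing itself.
- search_frame(camera, query): "point" ([column, row] as shares, 0 to 1, of the picture: columns of its width, rows of its height, amid what is visible of it).
The state is a dict: "time_s": time; "joints": joint angles; "joint_velocities": joint speeds; "joint_efforts": joint torques, N m; "tcp_pos": TCP position; "eef_rot": TCP orientation; "wrist_force": force on the tool from outside, world axes, zero at the start; "torque": the same for the moment, N m; "grip_width": finger opening in m; "finger_force": force on a finger pad.
Only numpy, scipy, OpenCV 4.12 (cv2) and the standard library are available. Lean on these libraries where they do the work, as an engineer would, in place of code of your own. Each camera call takes 0.05 s, during which the arm holds its last target. There are 200 camera calls.

## Working session

There is one attempt and no reset: what is moved stays moved. The work goes in short steps, Python scripts to look and compute and a tool call to move; the robot and the scene stay as the last step left them, time stands still between calls to the robot, and variables do not carry over. Pictures are saved under pics/ and viewed, at most 14 in all, crops included, and the job is handed in when it is done.

Besides the shell and the picture viewer there is one more tool, called after "Request:" by a JSON object that holds its "api" and its "payload". play_rows: Moves the arm, as the interface text tells. Its arguments: {"type":"object","properties":{"commands":{"type":"array"},"newtons":{"type":"number"}},"required":["commands"]}

```bash
mkdir -p pics
cat > h.py <<'E'
from cell import *
import numpy as np, cv2
from scipy.spatial.transform import Rotation as R
def T_cam(name):
    ci=camera_info(name)
    if name!="wrist": return np.array(ci["cam_to_world"]),ci
    s=state(); T=np.eye(4); q=s["eef_rot"]
    T[:3,:3]=R.from_quat([q[1],q[2],q[3],q[0]]).as_matrix(); T[:3,3]=s["tcp_pos"]
    return T@np.array(ci["mount"]),ci
def ray(px,T,ci,z):
    K=np.array(ci["mtx"]); d=ci.get("dist",ci.get("distortion"))
    p=cv2.undistortPoints(np.array([[px]],float),K,None if d is None else np.array(d,float))[0,0]
    v=T[:3,:3]@np.array([p[0],-p[1],-1]); o=T[:3,3]
    return o+v*(z-o[2])/v[2]
def proj(P,T,ci):
    K=np.array(ci["mtx"]); d=ci.get("dist",ci.get("distortion"))
    c=(np.atleast_2d(P)-T[:3,3])@T[:3,:3]; c=c*[1,-1,-1]
    return cv2.projectPoints(c.reshape(-1,1,3),np.zeros(3),np.zeros(3),K,None if d is None else np.array(d,float))[0][:,0]
E
python3 - <<'E'
from h import *
for n in ["scene","side","wrist"]:
    T,ci=T_cam(n); print(n,ci.keys(),np.round(T,3).tolist(),np.round(ci["mtx"],1).tolist(),{k:v for k,v in ci.items() if k not in("mtx","cam_to_world","mount")})
    cv2.imwrite(f"pics/{n}0.png",capture(n))
    for q in ["round_crock","square_crock","oblong_crock","round_lid","square_lid","oblong_lid","board","oil_bottle","mug"]:
        if n!="wrist": print(q,[(np.round(np.array(d["point"])*[512,384]).tolist(),round(d["conf"],2)) for d in search_frame(n,q)][:3])
print(state())
a=[cv2.imread(f"pics/{n}0.png") for n in ["scene","side"]]
E
```

```text
scene dict_keys(['mtx', 'cam_to_world']) [[0.903, -0.309, 0.298, 0.991], [0.43, 0.641, -0.635, -1.127], [0.005, 0.702, 0.712, 1.284], [0.0, 0.0, 0.0, 1.0]] [[452.5, 0.0, 249.3], [0.0, 452.5, 191.0], [0.0, 0.0, 1.0]] {}
round_crock [([195.0, 267.0], 0.85), ([302.0, 183.0], 0.16)]
square_crock [([277.0, 232.0], 0.77)]
oblong_crock [([301.0, 182.0], 0.69)]
round_lid [([153.0, 302.0], 0.9), ([170.0, 218.0], 0.86), ([280.0, 210.0], 0.72)]
square_lid [([340.0, 154.0], 0.69), ([304.0, 167.0], 0.59)]
oblong_lid [([198.0, 238.0], 0.7)]
board [([281.0, 145.0], 0.56)]
oil_bottle [([242.0, 175.0], 0.63), ([303.0, 166.0], 0.44)]
mug [([341.0, 151.0], 0.97), ([198.0, 241.0], 0.74)]
side dict_keys(['mtx', 'cam_to_world']) [[0.727, 0.477, -0.493, -0.208], [-0.686, 0.517, -0.512, -0.835], [0.01, 0.711, 0.703, 1.116], [0.0, 0.0, 0.0, 1.0]] [[449.6, 0.0, 256.5], [0.0, 449.6, 189.2], [0.0, 0.0, 1.0]] {}
round_crock [([310.0, 273.0], 0.71)]
square_crock [([290.0, 192.0], 0.96), ([162.0, 149.0], 0.65)]
oblong_crock [([237.0, 159.0], 0.89)]
round_lid [([353.0, 322.0], 0.91), ([229.0, 278.0], 0.89), ([291.0
[... 437 characters left out ...]
1,  8.72037039e-02,  1.37070242e+00, -6.17807799e-06,
        1.68359160e+00, -1.03096235e-01]), 'joint_velocities': array([ 6.67291352e-04,  9.28100704e-05, -1.87159693e-03, -8.71282587e-04,
       -7.85095488e-04, -1.63893889e-03]), 'joint_efforts': array([ 7.60477838e-05, -3.40059042e+01, -3.02602565e+01,  7.19860056e-02,
        2.36460997e-02, -6.79065870e-07]), 'tcp_pos': array([ 5.50020411e-01, -2.27770541e-05,  2.05502623e-01]), 'eef_rot': array([3.87772203e-05, 7.07117281e-01, 7.07096280e-01, 2.75498879e-05]), 'wrist_force': array([-0.0256156 , -0.38059385, -0.39105534]), 'torque': array([-0.03950592,  0.00240928, -0.02486348]), 'finger_force': 0.0, 'grip_width': 0.0941557211941026}
```

View pics/scene0.png

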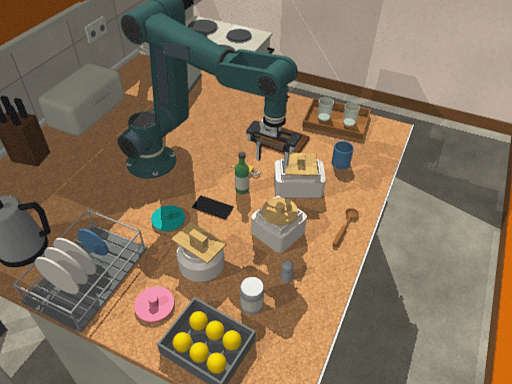

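View pics/side0.png

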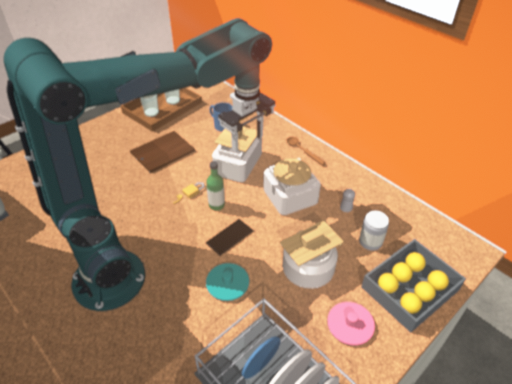

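View pics/wrist0.png

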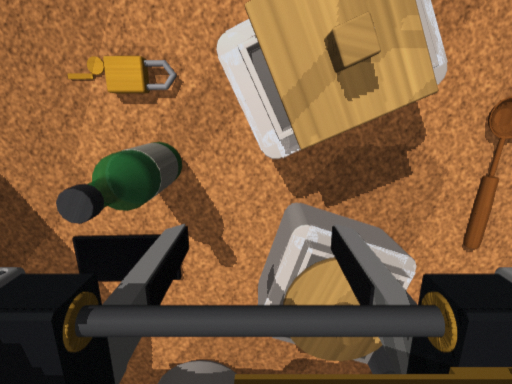

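The scene view shows the arm above the oblong crock (300,180) with the square lid on it. The round lid is on the square crock (278,222) and the oblong lid on the round crock (200,255). The board is under the gripper near (280,135), the bottle at (242,178) and the mug at (342,155). The pink and turquoise lids are decoys. The wrist view shows the square lid at about (345,60) with its knob, the bottle, and the round lid partly hidden behind the fingers.

Run:
```python
from h import *
A=T_cam("scene");B=T_cam("side");W=T_cam("wrist")
def tri(a,b):
    o1=A[0][:3,3];d1=ray(a,*A,0)-o1;o2=B[0][:3,3];d2=ray(b,*B,0)-o2
    s=np.linalg.lstsq(np.c_[d1,-d2],o2-o1,rcond=None)[0]
    p,q=o1+s[0]*d1,o2+s[1]*d2
    return np.round((p+q)/2,3),round(np.linalg.norm(p-q),3)
for n,a,b in [("roundcrock",(195,267),(310,273)),("sq crock",(277,232),(290,192)),("obl",(301,182),(237,159)),("oblong lid",(198,238),(312,244)),("round lid",(280,210),(291,173)),("sq lid",(304,167),(241,137)),("mug",(341,153),(219,113)),("bottletop",(242,154),(213,167)),("pink",(153,302),(353,322)),("turq",(169,218),(229,278))]:
    print(n,*tri(a,b))
print("board",ray((163,151),*B,.015),[ray(p,*B,.015) for p in [(131,152),(172,132),(196,150),(153,171)]])
print("wrist sq lid knob",ray((358,41),*W,.16))
s=[(capture("scene"),(140,130,200,150)),(capture("side"),(180,110,170,180))]
for i,(im,(x,y,w,h)) in enumerate(s):
    cv2.imwrite(f"pics/c{i}.png",cv2.resize(im[y:y+h,x:x+w],None,fx=600/max(w*.75,h),fy=600/max(w*.75,h),interpolation=cv2.INTER_CUBIC)[:600,:800])
```

```text
roundcrock [ 0.445 -0.391  0.003] 0.004
sq crock [ 0.638 -0.128  0.011] 0.014
obl [0.625 0.14  0.011] 0.007
oblong lid [ 0.451 -0.372  0.13 ] 0.014
round lid [ 0.636 -0.119  0.108] 0.006
sq lid [0.635 0.125 0.114] 0.001
mug [0.723 0.353 0.05 ] 0.015
bottletop [0.42  0.019 0.176] 0.008
pink [ 0.401 -0.579  0.024] 0.003
turq [ 0.252 -0.249  0.016] 0.006
board [0.44371399 0.356924   0.015     ] [array([0.35158527, 0.43366907, 0.015     ]), array([0.53789955, 0.43001466, 0.015     ]), array([0.53930506, 0.2770527 , 0.015     ]), array([0.35226501, 0.2883239 , 0.015     ])]
wrist sq lid knob [0.61815232 0.12614611 0.16      ]
```

View pics/c0.png

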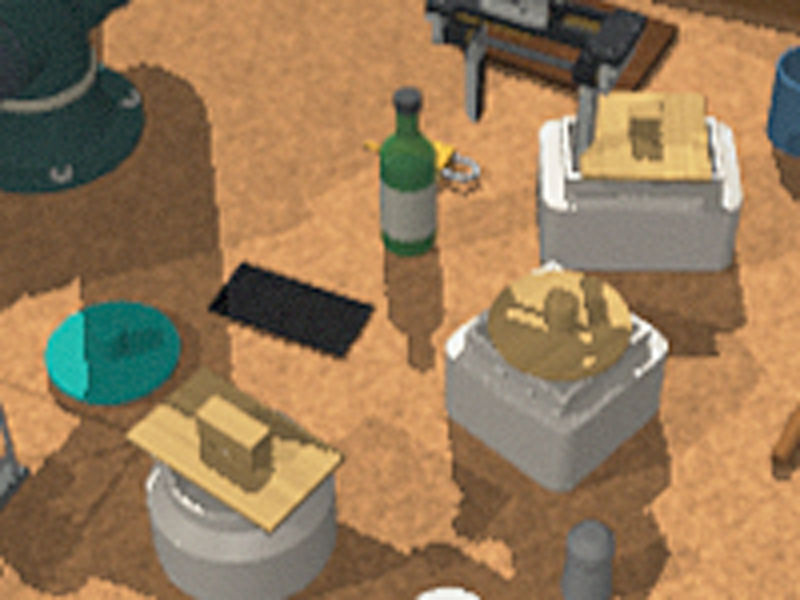

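The crop shows all three lids lying about flat: the square lid offset on the oblong crock, the round lid in the square crock's mouth, and the oblong lid overhanging the round crock. I'll look at the square lid from above first.

Request:
{"api": "play_rows", "payload": {"commands": [[0, 0, 0, 1, 0.75, -1, 94], [0, 0, 0, 1, 0.75, -1, 94], [0, 0, 0, 1, 0.75, -1, 94], [0, 0, 0, 1, 0.75, -1, 94], [0, 0, 0, 0, 0, 0, 94], [0, 0, 0, 0, 0, 0, 94]]}}

```text
time_s: 1.9
tcp_pos: [0.6245, 0.0994, 0.3045]
eef_rot: [-0.0, 0.707, 0.707, -0.001]
wrist_force: [0.1, -0.2, 0.4]
grip_width: 0.0939
finger_force: 0.0
```

Run:
```python
from h import *
import pickle
s=state();print(s["tcp_pos"],s["eef_rot"])
W=T_cam("wrist");im=capture("wrist");cv2.imwrite("pics/w1.png",im);pickle.dump(W,open("w1.pkl","wb"))
```

```text
[0.62452865 0.09942667 0.3044518 ] [-3.68671206e-04  7.07213806e-01  7.06999130e-01 -8.52341192e-04]
```

View pics/w1.png

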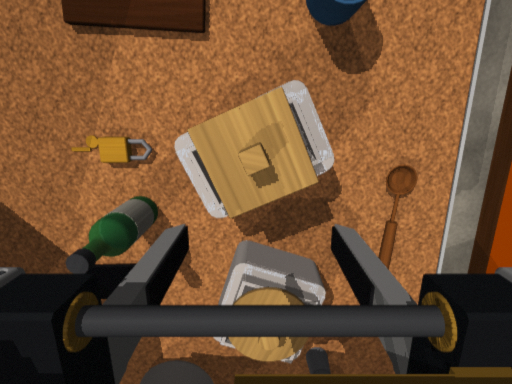

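```bash
cat >> h.py <<'E'
from scipy.optimize import least_squares
def rect(a,b,z): return np.array([[-a/2,-b/2,z],[-a/2,b/2,z],[a/2,b/2,z],[a/2,-b/2,z]])
def place(P,v):
    c,s=np.cos(v[2]),np.sin(v[2]); return np.c_[P[:,0]*c-P[:,1]*s+v[0],P[:,0]*s+P[:,1]*c+v[1],P[:,2]]
def fit(pix,a,b,z,W,v0):
    "pix: 4 corners any cyc. order"
    best=None; pix=np.array(pix,float)
    for rev in (1,-1):
        for k in range(4):
            q=np.roll(pix[::rev],k,0)
            r=least_squares(lambda v:(proj(place(rect(a,b,z),v),*W)-q).ravel(),v0)
            if best is None or r.cost<best.cost-1e-6: best=r
    return best.x,np.sqrt(best.cost*2/4)
E
python3 - <<'E'
from h import *
import pickle
W=pickle.load(open("w1.pkl","rb"))
lid=[(279,89),(316,182),(232,217),(188,133)]
for z in (.120,.129,.138): print(z,*fit(lid,.122,.122,z,W,[.63,.12,.3]))
print([np.round(ray(p,*W,.129),3) for p in lid])
v,_=fit(lid,.122,.122,.129,W,[.63,.12,.3])
im=cv2.imread("pics/w1.png");F=5
x0,y0=165,70;c=cv2.resize(im[y0:y0+165,x0:x0+190],None,fx=4,fy=4,interpolation=cv2.INTER_CUBIC)
c=c[:600]
for P,col in((rect(.122,.122,.129),(0,0,255)),(rect(.028,.028,.159),(255,0,0))):
    q=((proj(place(P,v),*W)-[x0,y0]+.5)*4).astype(int); cv2.polylines(c,[q],True,col,1)
cv2.imwrite("pics/w1c.png",c)
E
```

```text
0.12 [ 0.61738056  0.12468528 -2.71739731] 1.7131244805684334
0.129 [ 0.61757407  0.12565591 -2.71739232] 3.3779089065854797
0.138 [ 0.61776734  0.12661224 -2.71738709] 5.203614961919559
[array([0.647, 0.204, 0.129]), array([0.694, 0.096, 0.129]), array([0.589, 0.05 , 0.129]), array([0.54 , 0.155, 0.129])]
```

View pics/w1c.png

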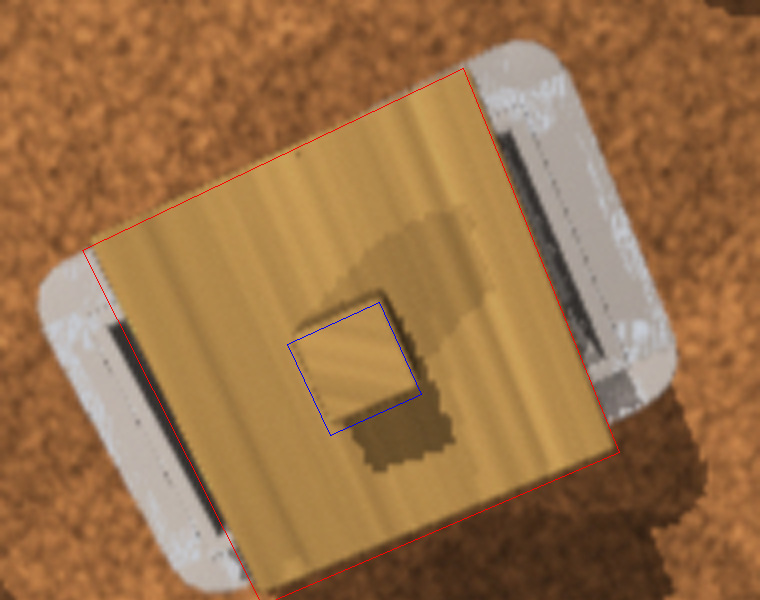

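Request:
{"api": "play_rows", "payload": {"commands": [[0, 0, 0, 0.5, -0.14, 1, 60], [0, 0, 0, 0.5, -0.14, 1, 60], [0, 0, -0.81, 0, 0, 1, 60], [0, 0, -0.81, 0, 0, 1, 60], [0, 0, -0.81, 0, 0, 1, 60], [0, 0, 0, 0, 0, 0.6, 60], [0, 0, 0, 0, 0, 0.6, 60], [0, 0, 0, 0, 0, 0.3, 60]], "newtons": 20}}

```text
time_s: 2.95
tcp_pos: [0.6177, 0.1247, 0.1421]
eef_rot: [-0.0, 0.543, 0.84, -0.0]
wrist_force: [-0.7, -0.5, -0.4]
grip_width: 0.0598
finger_force: 0.0
```

```bash
cat >> h.py <<'E'
def go(x,y,z,yaw=None):
    "units: shift in tool axes now; yaw= world angle of the finger line, turn units"
    s=state(); q=s["eef_rot"]; M=R.from_quat([q[1],q[2],q[3],q[0]]).as_matrix()
    d=M.T@(np.array([x,y,z])-s["tcp_pos"])/.025
    cur=np.arctan2(M[1,1],M[0,1]); out=None
    if yaw is not None: out=-((yaw-cur+np.pi/2)%np.pi-np.pi/2)*18/np.pi
    print("tcp",np.round(s["tcp_pos"],4),"yaw",round(cur,3),"w",round(s["grip_width"],4),"j6",round(s["joints"][5],2),"shift",np.round(d,2),"turn",out, "tilt",np.round(M[2],3))
def snap(name):
    import pickle
    W=T_cam("wrist");im=capture("wrist");cv2.imwrite(f"pics/{name}.png",im);pickle.dump(W,open(name+".pkl","wb"))
    return im,W
E
python3 -c "
from h import *
go(.6175,.1253,.136,.424)"
```

```text
tcp [0.6177 0.1247 0.1421] yaw 0.423 w 0.0598 j6 -0.31 shift [0.03 0.   0.25] turn -0.007907717607773031 tilt [ 0.    -0.001 -1.   ]
```

Request:
{"api": "play_rows", "payload": {"commands": [[0, 0, 0, 0, 0, 0.3, 60], [0, 0, 0, 0, 0, 0, 20], [0, 0, 0, 0, 0, 0, 20], [0, 0, 0, 0, 0, 0, 20], [0, 0, 0, 0, 0, 0, 20], [0, 0, 0, 0, 0, -0.4, 20], [0, 0, 0, 0, 0, -0.8, 20], [0, 0, 0, 0, 0, -1, 20]]}}

```text
time_s: 3.95
tcp_pos: [0.6175, 0.1249, 0.1905]
eef_rot: [-0.001, 0.542, 0.84, -0.001]
wrist_force: [-0.4, -0.8, -0.9]
grip_width: 0.028
finger_force: 19.9
```

```bash
python3 -c "
from h import *
go(.444,.357,.2,0)
cv2.imwrite('pics/s2.png',cv2.resize(capture('scene')[90:230,200:390],None,fx=4,fy=4))"
```

```text
tcp [0.6175 0.1249 0.1905] yaw 0.424 w 0.028 j6 -0.31 shift [11.32 -2.5  -0.37] turn 2.4301218541686396 tilt [ 0.001 -0.002 -1.   ]
```

View pics/s2.png

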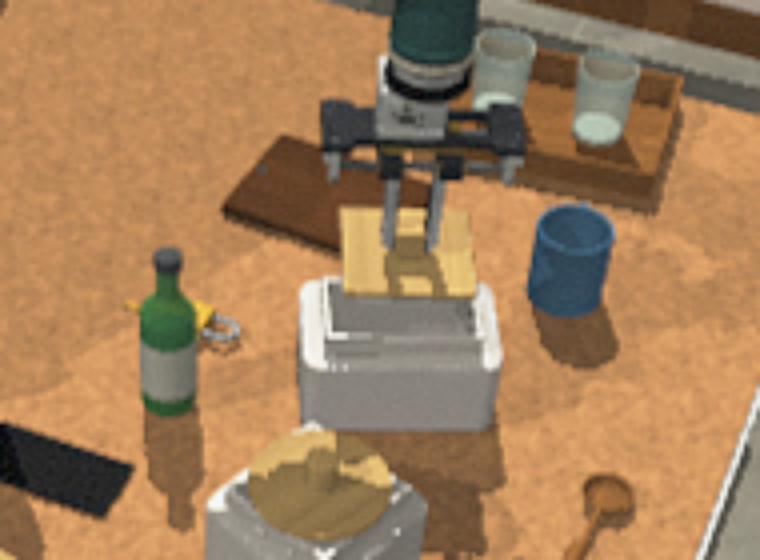

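The crop shows the square lid held level above the open oblong crock, with the board behind it.

Request:
{"api": "play_rows", "payload": {"commands": [[0, 0, 0, 0.94, -0.21, 0, 20], [0, 0, 0, 0.94, -0.21, 0, 20], [0, 0, 0, 0.94, -0.21, 0, 20], [0, 0, 0, 0.94, -0.21, 0, 20], [0, 0, 0, 0.94, -0.21, 0, 20], [0, 0, 0, 0.94, -0.21, 0, 20], [0, 0, 0, 0.94, -0.21, 0, 20], [0, 0, 0, 0.94, -0.21, 0, 20]]}}

```text
time_s: 5.0
tcp_pos: [0.5008, 0.2805, 0.1903]
eef_rot: [-0.0, 0.542, 0.84, -0.0]
wrist_force: [0.8, 0.3, -1.1]
grip_width: 0.0279
finger_force: 19.9
```

Request:
{"api": "play_rows", "payload": {"commands": [[0, 0, 0, 0.94, -0.21, 0.5, 20], [0, 0, 0, 0.94, -0.21, 0.5, 20], [0, 0, 0, 0.94, -0.21, 0.7, 20], [0, 0, 0, 0.94, -0.21, 0.8, 20], [0, 0, 0, 0, 0, 1, 20], [0, 0, 0, 0, 0, 1, 20], [0, 0, 0, 0, 0, 0.7, 20], [0, 0, 0, 0, 0, 0.3, 20]]}}

```text
time_s: 6.0
tcp_pos: [0.4435, 0.356, 0.0517]
eef_rot: [-0.0, 0.542, 0.84, -0.001]
wrist_force: [0.5, -0.3, -2.3]
grip_width: 0.0274
finger_force: 19.9
```

```bash
python3 -c "
from h import *
go(.444,.357,.0375)
print(state()['wrist_force'])
cv2.imwrite('pics/s3.png',cv2.resize(capture('side')[90:210,90:260],None,fx=4,fy=4))"
```

```text
tcp [0.4435 0.356  0.0517] yaw 0.425 w 0.0274 j6 0.15 shift [0.03 0.04 0.57] turn None tilt [-0.    -0.002 -1.   ]
[ 0.45955854 -0.28731171 -2.2550147 ]
```

View pics/s3.png

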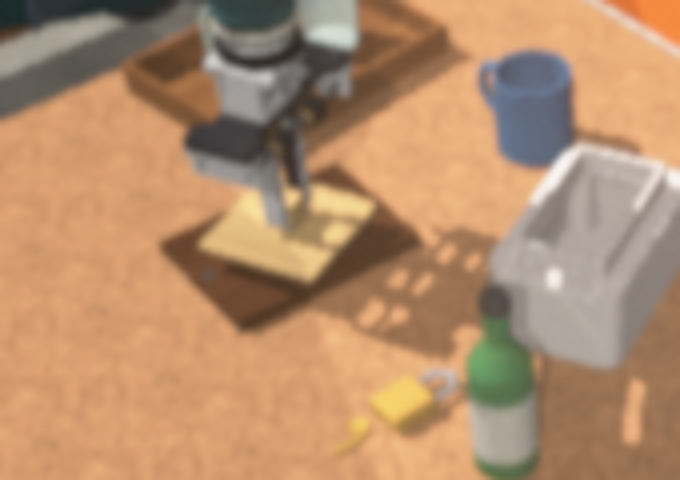

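The crop shows the lid hovering centrally over the board, clear of the tray and the mug. I'll lower it gently.

Request:
{"api": "play_rows", "payload": {"commands": [[0, 0, 0, 0, 0, 0.2, 20], [0, 0, 0, 0, 0, 0.15, 20], [0, 0, 0, 0, 0, 0.07, 20], [0, 0, 0, 0, 0, 0, 20]]}}

```text
time_s: 6.55
tcp_pos: [0.4447, 0.3561, 0.0426]
eef_rot: [0.0, 0.543, 0.84, 0.0]
wrist_force: [-0.3, 0.5, -1.8]
grip_width: 0.0276
finger_force: 19.9
```

Request:
{"api": "play_rows", "payload": {"commands": [[0, 0, 0, 0, 0, 0.06, 20], [0, 0, 0, 0, 0, 0.06, 20], [0, 0, 0, 0, 0, 0, 20]]}}

```text
time_s: 6.92
tcp_pos: [0.4445, 0.356, 0.0393]
eef_rot: [-0.0, 0.542, 0.84, -0.0]
wrist_force: [0.4, 0.5, -1.2]
grip_width: 0.0279
finger_force: 19.9
```

Request:
{"api": "play_rows", "payload": {"commands": [[0, 0, 0, 0, 0, 0.06, 20], [0, 0, 0, 0, 0, 0.06, 20], [0, 0, 0, 0, 0, 0, 20]]}}

```text
time_s: 7.3
tcp_pos: [0.4446, 0.3562, 0.0391]
eef_rot: [0.0, 0.542, 0.84, 0.0]
wrist_force: [-4.6, -3.1, 9.1]
grip_width: 0.028
finger_force: 19.9
```

Request:
{"api": "play_rows", "payload": {"commands": [[0, 0, 0, 0, 0, 0, 60], [0, 0, 0, 0, 0, 0, 60], [0, 0, 0, 0, 0, -0.6, 60], [0, 0, 0, 0, 0, -1, 60], [0, 0, 0, -0.7, 0.1, -1, 60], [0, 0, 0.8, -0.9, 0.2, -1, 60], [0, 0, 0.8, -1, 0.2, -1, 60], [0, 0, 0.8, -1, 0.2, -1, 60]]}}

```text
time_s: 8.3
tcp_pos: [0.4889, 0.2756, 0.1784]
eef_rot: [0.0, 0.707, 0.707, 0.001]
wrist_force: [-0.3, 0.6, 0.1]
grip_width: 0.06
finger_force: 0.0
```

Request:
{"api": "play_rows", "payload": {"commands": [[0, 0, 0, -0.9, 0.8, -1, 60], [0, 0, 0, -0.9, 0.8, -1, 60], [0, 0, 0, -0.9, 0.8, -1, 60], [0, 0, 0, -0.9, 0.8, -1, 60], [0, 0, 0, -0.9, 0.8, -1, 60], [0, 0, 0, -0.9, 0.6, 0, 60], [0, 0, 0, 0, 0, 0, 60]]}}

```text
time_s: 9.18
tcp_pos: [0.6047, 0.1403, 0.302]
eef_rot: [0.0, 0.706, 0.708, 0.0]
wrist_force: [0.7, 0.3, 0.1]
grip_width: 0.0601
finger_force: 0.0
```

```bash
python3 -c "
from h import *
go(.62,.10,.3,0)
snap('w4')"
```

```text
tcp [0.6047 0.1403 0.302 ] yaw 0.003 w 0.0601 j6 0.13 shift [-1.61  0.61  0.08] turn 0.014339577229613612 tilt [-0.     0.001 -1.   ]
```

View pics/w4.png

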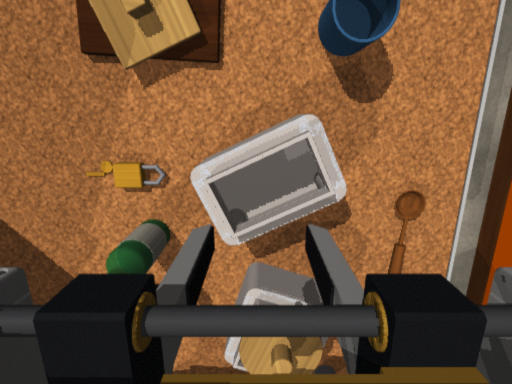

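The wrist picture shows the open oblong crock at about (268,180), and the square lid resting on the board at the top left.

```bash
cat >> h.py <<'E'
from scipy.optimize import minimize
def silh(pts3,v,W,shape):
    m=np.zeros(shape,np.uint8); q=proj(place(pts3,v),*W)
    cv2.fillConvexPoly(m,cv2.convexHull((q*16).astype(np.int32)),1,shift=4); return m
def rrect(a,b,z,r):
    t=np.linspace(0,np.pi/2,6); P=[]
    for k,(sx,sy) in enumerate([(1,1),(-1,1),(-1,-1),(1,-1)]):
        P+= [[sx*(a/2-r)+r*np.cos(u+k*np.pi/2),sy*(b/2-r)+r*np.sin(u+k*np.pi/2),z] for u in t]
    return np.array(P)
def fitmask(mask,pts3,W,v0,dof=3):
    f=lambda p:-(lambda m:(m&mask).sum()/(m|mask).sum())(silh(pts3,np.r_[p,v0[dof:]],W,mask.shape))
    best=None
    for s in (.01,.003):
        v=np.array(v0[:dof]) if best is None else best.x
        sim=np.vstack([v]+[v+d for d in np.diag([s,s,s*10][:dof])])
        best=minimize(f,v,method="Nelder-Mead",options=dict(initial_simplex=sim,xatol=1e-4,fatol=1e-5))
    return np.r_[best.x,v0[dof:]],-best.fun
def crockmask(im,box):
    x0,y0,x1,y1=box; hsv=cv2.cvtColor(im,cv2.COLOR_BGR2HSV)
    m=((hsv[...,1]<60)&(hsv[...,2]>40)).astype(np.uint8); k=np.zeros_like(m); k[y0:y1,x0:x1]=m[y0:y1,x0:x1]
    k=cv2.morphologyEx(k,cv2.MORPH_OPEN,np.ones((3,3)))
    n,l,st,_=cv2.connectedComponentsWithStats(k); i=1+np.argmax(st[1:,4])
    c=max(cv2.findContours((l==i).astype(np.uint8),cv2.RETR_EXTERNAL,cv2.CHAIN_APPROX_NONE)[0],key=cv2.contourArea)
    o=np.zeros_like(k); cv2.fillPoly(o,[cv2.convexHull(c)],1); return o
E
python3 - <<'E'
from h import *
import pickle
W=pickle.load(open("w4.pkl","rb")); im=cv2.imread("pics/w4.png")
m=crockmask(im,(180,105,355,250))
body=np.vstack([rrect(.19,.126,.09,.02),rrect(.19,.126,0,.02),rrect(.15,.088,.112,.01)])
v,q=fitmask(m,body,W,[.625,.14,.4]);print(v,q,np.degrees(v[2]))
d=im.copy()
cv2.drawContours(d,cv2.findContours(m,0,1)[0],-1,(0,255,0),1)
for P,c in((rrect(.19,.126,.09,.02),(0,0,255)),(rect(.138,.076,.112),(255,0,0)),(rect(.15,.088,.112),(255,0,255))):
    cv2.polylines(d,[proj(place(P,v),*W).round().astype(int)],True,c,1)
cv2.imwrite("pics/w4c.png",cv2.resize(d[105:255,175:365],None,fx=4,fy=4))
W1=T_cam("wrist"); 
go(.46,-.37,.3,0)
E
```

```text
[0.61770666 0.12569156 0.44649711] 0.9887442572741194 25.582399864238873
tcp [0.604  0.1414 0.3016] yaw 0.004 w 0.0601 j6 0.13 shift [-20.43  -5.84   0.06] turn 0.023194767682147635 tilt [ 0.001 -0.    -1.   ]
```

View pics/w4c.png

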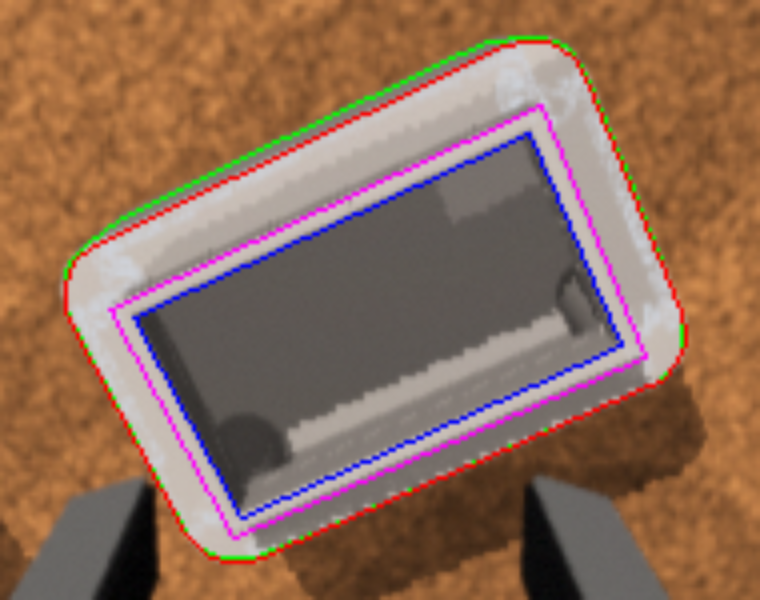

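The overlay fits well: the oblong crock is at (0.618, 0.126) with yaw 0.446. Next I'll go over the round crock.

Request:
{"api": "play_rows", "payload": {"commands": [[0, 0, 0, -1, -0.28, 0, 60], [0, 0, 0, -1, -0.28, 0, 60], [0, 0, 0, -1, -0.28, 0, 60], [0, 0, 0, -1, -0.28, 0, 60], [0, 0, 0, -1, -0.28, 0, 60], [0, 0, 0, -1, -0.28, 0, 60], [0, 0, 0, -1, -0.28, 0, 60], [0, 0, 0, -1, -0.28, 0, 60]]}}

```text
time_s: 10.22
tcp_pos: [0.5481, -0.0577, 0.3016]
eef_rot: [-0.0, 0.705, 0.71, 0.0]
wrist_force: [1.0, 0.1, -0.2]
grip_width: 0.0601
finger_force: 0.0
```

Request:
{"api": "play_rows", "payload": {"commands": [[0, 0, 0, -1, -0.28, 0, 60], [0, 0, 0, -1, -0.28, 0, 60], [0, 0, 0, -1, -0.28, 0, 60], [0, 0, 0, -1, -0.28, 0, 60], [0, 0, 0, -1, -0.28, 0, 60], [0, 0, 0, -1, -0.28, 0, 60], [0, 0, 0, -1, -0.28, 0, 60], [0, 0, 0, -1, -0.28, 0, 60]]}}

```text
time_s: 11.22
tcp_pos: [0.4938, -0.2579, 0.3016]
eef_rot: [-0.0, 0.705, 0.71, 0.0]
wrist_force: [1.4, 0.1, -0.6]
grip_width: 0.0598
finger_force: 0.0
```

Request:
{"api": "play_rows", "payload": {"commands": [[0, 0, 0, -1, -0.28, 0, 60], [0, 0, 0, -1, -0.28, 0, 60], [0, 0, 0, -1, -0.28, 0, 60], [0, 0, 0, -1, -0.28, 0, 60], [0, 0, 0, -0.8, -0.2, 0, 60], [0, 0, 0, 0, 0, 0, 60]]}}

```text
time_s: 11.98
tcp_pos: [0.4615, -0.3792, 0.301]
eef_rot: [-0.001, 0.706, 0.709, 0.0]
wrist_force: [-0.0, 1.3, 0.1]
grip_width: 0.0601
finger_force: 0.0
```

Run:
```python
from h import *
go(.46,-.37,.3,0)
im,W=snap("w5")
print(proj([[.451,-.372,.13]],*W))
h1=cv2.cvtColor(cv2.imread("pics/w1.png"),cv2.COLOR_BGR2HSV)
print("lid",[h1[y,x].tolist() for x,y in [(230,130),(270,110),(300,170),(220,180),(258,182),(280,135)]])
print("table",[h1[y,x].tolist() for x,y in [(250,60),(100,100),(400,100),(150,180),(350,170),(320,200)]])
```

```text
tcp [ 0.4615 -0.3792  0.301 ] yaw 0.004 w 0.0601 j6 -0.79 shift [ 0.37 -0.06  0.04] turn 0.02530286299109394 tilt [ 0.001 -0.    -1.   ]
[[250.65127757 174.36135748]]
lid [[18, 147, 177], [18, 150, 167], [18, 146, 192], [18, 151, 172], [17, 153, 107], [18, 152, 146]]
table [[13, 159, 160], [14, 165, 155], [13, 161, 169], [14, 166, 146], [13, 160, 153], [14, 163, 69]]
```

View pics/w5.png

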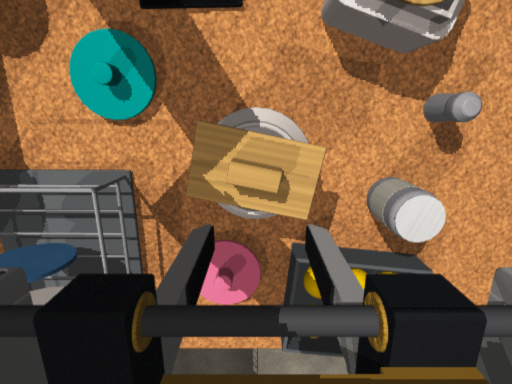

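The picture shows the oblong lid at about (257,170) on the round crock, with its bar knob at (253,177). The two decoys lie clear of it.

```bash
cat >> h.py <<'E'
def woodmask(im,box):
    x0,y0,x1,y1=box; hsv=cv2.cvtColor(cv2.medianBlur(im,5),cv2.COLOR_BGR2HSV)
    m=((hsv[...,0]>=16)&(hsv[...,0]<=22)&(hsv[...,1]>110)&(hsv[...,2]>60)).astype(np.uint8); k=np.zeros_like(m); k[y0:y1,x0:x1]=m[y0:y1,x0:x1]
    k=cv2.morphologyEx(k,cv2.MORPH_OPEN,np.ones((5,5)))
    n,l,st,_=cv2.connectedComponentsWithStats(k); i=1+np.argmax(st[1:,4])
    c=max(cv2.findContours((l==i).astype(np.uint8),cv2.RETR_EXTERNAL,cv2.CHAIN_APPROX_NONE)[0],key=cv2.contourArea)
    o=np.zeros_like(k); cv2.fillPoly(o,[cv2.convexHull(c)],1); return o
E
python3 - <<'E'
from h import *
import pickle
W=pickle.load(open("w5.pkl","rb")); im=cv2.imread("pics/w5.png")
m=woodmask(im,(175,110,340,228))
for z in (.12,.125,.129):
    v,q=fitmask(m,np.vstack([rect(.156,.094,z),rect(.156,.094,z-.008)]),W,[.45,-.37,-.2]);print(z,v,q)
print(*fit([(198,122),(326,148),(307,219),(188,192)],.156,.094,.127,W,[.45,-.37,-.2]))
print("knob",proj(place(rect(.06,.026,.159),v),*W).round().tolist())
print([np.round(ray(p,*W,.159),4).tolist() for p in [(230,160),(281,170),(279,193),(226,184)]])
# knob contour by canny lines
go(v[0],v[1],.136,v[2]+np.pi/2)
E
```

```text
0.12 [ 0.45491297 -0.37121507 -0.19819987] 0.9749093107617895
0.125 [ 0.45525404 -0.37000322 -0.19976437] 0.989269955876454
0.129 [ 0.4552964  -0.36955165 -0.19767381] 0.9766272189349112
[ 0.45647931 -0.3695585  -0.20606325] 2.6887973882253227
knob [[225.0, 183.0], [229.0, 161.0], [283.0, 171.0], [278.0, 194.0]]
[[0.4294, -0.3502, 0.159], [0.4854, -0.361, 0.159], [0.4838, -0.3873, 0.159], [0.4243, -0.3772, 0.159]]
tcp [ 0.4618 -0.3785  0.3013] yaw 0.005 w 0.0598 j6 -0.79 shift [ 0.35 -0.26  6.61] turn -7.83696084796139 tilt [ 0.001  0.    -1.   ]
```

Request:
{"api": "play_rows", "payload": {"commands": [[0, 0, 0, 0.35, -0.26, 0, 60], [0, 0, -0.98, 0, 0, 0.5, 60], [0, 0, -0.98, 0, 0, 0.5, 60], [0, 0, -0.98, 0, 0, 0.5, 60], [0, 0, -0.98, 0, 0, 0.5, 60], [0, 0, -0.98, 0, 0, 0.5, 60], [0, 0, -0.98, 0, 0, 0.5, 60], [0, 0, -0.98, 0, 0, 0.5, 60]]}}

```text
time_s: 13.02
tcp_pos: [0.4552, -0.3688, 0.2142]
eef_rot: [0.0, 0.18, 0.984, 0.0]
wrist_force: [-0.6, -0.5, 0.1]
grip_width: 0.0603
finger_force: 0.0
```

Request:
{"api": "play_rows", "payload": {"commands": [[0, 0, -0.98, 0, 0, 0.5, 60], [0, 0, 0, 0, 0, 0.8, 60], [0, 0, 0, 0, 0, 0.5, 60], [0, 0, 0, 0, 0, 0, 60]]}}

```text
time_s: 13.52
tcp_pos: [0.4547, -0.3691, 0.1681]
eef_rot: [-0.001, 0.098, 0.995, 0.001]
wrist_force: [-0.5, 0.7, -0.2]
grip_width: 0.0599
finger_force: 0.0
```

```bash
python3 -c "
from h import *
go(.4553,-.3697,.136,1.372)"
```

```text
tcp [ 0.4547 -0.3691  0.1681] yaw 1.374 w 0.0599 j6 -2.15 shift [-0.03 -0.02  1.28] turn 0.013375539693432345 tilt [ 0.002  0.001 -1.   ]
```

Request:
{"api": "play_rows", "payload": {"commands": [[0, 0, 0, -0.03, 0, 0.7, 60], [0, 0, 0, 0, 0, 0.4, 60], [0, 0, 0, 0, 0, 0.18, 60], [0, 0, 0, 0, 0, 0, 15], [0, 0, 0, 0, 0, 0, 15], [0, 0, 0, 0, 0, 0, 15], [0, 0, 0, 0, 0, 0, 15]]}}

```text
time_s: 14.4
tcp_pos: [0.4561, -0.3704, 0.1375]
eef_rot: [0.0, 0.098, 0.995, -0.0]
wrist_force: [0.4, 0.6, 0.4]
grip_width: 0.0258
finger_force: 20.0
```

Request:
{"api": "play_rows", "payload": {"commands": [[0, 0, 0, 0, 0, -0.3, 15], [0, 0, 0, 0, 0, -0.6, 15], [0, 0, 0, 0, 0, -1, 15], [0, 0, 0, 0, 0, -1, 15], [0, 0, 0, 0, 0, -1, 15], [0, 0, 0, 0, 0, -1, 15], [0, 0, 0, 0, 0, -1, 15], [0, 0, 0, 0, 0, 0, 15]]}}

```text
time_s: 15.4
tcp_pos: [0.4566, -0.3713, 0.2883]
eef_rot: [0.003, 0.098, 0.995, -0.002]
wrist_force: [-0.6, -0.2, -1.6]
grip_width: 0.0262
finger_force: 20.0
```

Run:
```python
from h import *
go(.6177,.1257,.28,2.017)
im,W=snap("w6")
cv2.imwrite("pics/scene6.png",capture("scene"))
```

```text
tcp [ 0.4566 -0.3713  0.2883] yaw 1.374 w 0.0262 j6 -2.15 shift [-2.42 20.76  0.27] turn -3.6866933464233362 tilt [-0.006 -0.004 -1.   ]
```

Request:
{"api": "play_rows", "payload": {"commands": [[0, 0, 0, -0.1, 0.6, 0, 15], [0, 0, 0, -0.12, 1, 0, 15], [0, 0, 0, -0.12, 1, 0, 15], [0, 0, 0, -0.12, 1, 0, 15], [0, 0, 0, -0.12, 1, 0, 15], [0, 0, 0, -0.12, 1, 0, 15], [0, 0, 0, -0.12, 1, 0, 15], [0, 0, 0, -0.12, 1, 0, 15]]}}

```text
time_s: 16.5
tcp_pos: [0.5159, -0.1866, 0.2832]
eef_rot: [-0.001, 0.098, 0.995, 0.001]
wrist_force: [-0.2, -0.9, -2.1]
grip_width: 0.026
finger_force: 20.0
```

Request:
{"api": "play_rows", "payload": {"commands": [[0, 0, 0, -0.12, 1, 0, 15], [0, 0, 0, -0.12, 1, 0, 15], [0, 0, 0, -0.12, 1, 0, 15], [0, 0, 0, -0.12, 1, 0, 15], [0, 0, 0, -0.12, 1, 0, 15], [0, 0, 0, -0.12, 1, 0, 15], [0, 0, 0, -0.12, 1, 0, 15], [0, 0, 0, -0.12, 1, 0, 15]]}}

```text
time_s: 17.5
tcp_pos: [0.5782, 0.0046, 0.2831]
eef_rot: [-0.001, 0.098, 0.995, 0.0]
wrist_force: [-0.2, -0.0, -1.2]
grip_width: 0.0259
finger_force: 20.0
```

Request:
{"api": "play_rows", "payload": {"commands": [[0, 0, 0, -0.1, 1, 0, 15], [0, 0, 0, -0.1, 1, 0, 15], [0, 0, 0, -0.1, 1, 0, 15], [0, 0, 0, -0.1, 1, 0, 15], [0, 0, -0.92, 0, 0, 0, 15], [0, 0, -0.92, 0, 0, 0, 15], [0, 0, -0.92, 0, 0, 0, 15], [0, 0, -0.92, 0, 0, 0, 15]]}}

```text
time_s: 18.5
tcp_pos: [0.6073, 0.0999, 0.283]
eef_rot: [-0.001, -0.224, 0.975, 0.0]
wrist_force: [-1.0, 0.5, -1.7]
grip_width: 0.0257
finger_force: 20.0
```

Run:
```python
from h import *
go(.6177,.1257,.15,2.017)
```

```text
tcp [0.6073 0.0999 0.283 ] yaw 2.022 w 0.0257 j6 -1.95 shift [-0.84  0.74  5.32] turn 0.029475590627888428 tilt [ 0.002  0.001 -1.   ]
```

Request:
{"api": "play_rows", "payload": {"commands": [[0, 0, 0, -0.42, 0.37, 0.5, 15], [0, 0, 0, -0.42, 0.37, 1, 15], [0, 0, 0, 0, 0, 1, 15], [0, 0, 0, 0, 0, 1, 15], [0, 0, 0, 0, 0, 1, 15], [0, 0, 0, 0, 0, 0.7, 15], [0, 0, 0, 0, 0, 0, 15], [0, 0, 0, 0, 0, 0, 15]]}}

```text
time_s: 19.5
tcp_pos: [0.6197, 0.1249, 0.1553]
eef_rot: [0.001, -0.221, 0.975, -0.0]
wrist_force: [-0.2, 0.6, -1.0]
grip_width: 0.026
finger_force: 20.0
```

Run:
```python
from h import *
go(.6177,.1257,.13,2.017)
a,b,c=capture("scene")[110:210,250:350],capture("side")[90:190,190:290],snap("w7")[0]
cv2.imwrite("pics/m7.png",np.hstack([cv2.resize(a,(400,400)),cv2.resize(b,(400,400))]))
```

```text
tcp [0.6197 0.1249 0.1553] yaw 2.015 w 0.026 j6 -1.91 shift [0.06 0.06 1.01] turn -0.008624189730202148 tilt [-0.001 -0.    -1.   ]
```

View pics/m7.png

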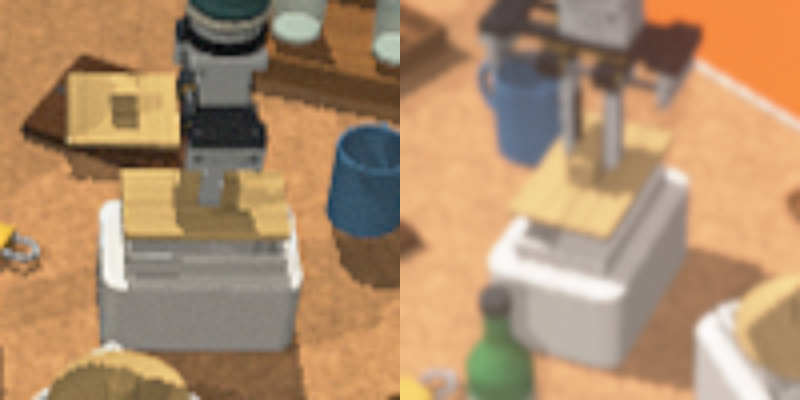

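Both crops show the oblong lid level and lined up over the oblong crock's neck, with the mug clear. I'll lower it.

Request:
{"api": "play_rows", "payload": {"commands": [[0, 0, 0, 0.06, 0.06, 0.3, 15], [0, 0, 0, 0, 0, 0.25, 15], [0, 0, 0, 0, 0, 0.15, 15], [0, 0, 0, 0, 0, 0.1, 15], [0, 0, 0, 0, 0, 0, 15]]}}

```text
time_s: 20.27
tcp_pos: [0.6171, 0.1252, 0.1342]
eef_rot: [-0.0, -0.221, 0.975, 0.0]
wrist_force: [0.1, 0.1, -1.5]
grip_width: 0.0262
finger_force: 20.0
```

Request:
{"api": "play_rows", "payload": {"commands": [[0, 0, 0, 0, 0, 0.07, 15], [0, 0, 0, 0, 0, 0.06, 15], [0, 0, 0, 0, 0, 0, 15]]}}

```text
time_s: 20.65
tcp_pos: [0.6172, 0.1252, 0.1311]
eef_rot: [-0.0, -0.221, 0.975, 0.0]
wrist_force: [0.1, 0.1, -1.9]
grip_width: 0.0259
finger_force: 20.0
```

Request:
{"api": "play_rows", "payload": {"commands": [[0, 0, 0, 0, 0, 0.06, 15], [0, 0, 0, 0, 0, 0.05, 15], [0, 0, 0, 0, 0, 0, 15]]}}

```text
time_s: 21.02
tcp_pos: [0.6173, 0.1252, 0.1286]
eef_rot: [0.0, -0.221, 0.975, -0.0]
wrist_force: [0.2, 0.2, -2.3]
grip_width: 0.0257
finger_force: 20.0
```

Request:
{"api": "play_rows", "payload": {"commands": [[0, 0, 0, 0, 0, 0.05, 15], [0, 0, 0, 0, 0, 0.05, 15], [0, 0, 0, 0, 0, 0, 15]]}}

```text
time_s: 21.4
tcp_pos: [0.6174, 0.1252, 0.1285]
eef_rot: [0.001, -0.221, 0.975, -0.0]
wrist_force: [-3.5, -0.8, 7.4]
grip_width: 0.0256
finger_force: 20.0
```

Request:
{"api": "play_rows", "payload": {"commands": [[0, 0, 0, 0, 0, 0, 60], [0, 0, 0, 0, 0, 0, 60], [0, 0, 0, 0, 0, -0.7, 60], [0, 0, 0, 0, 0, -1, 60], [0, 0, 1, 0, 0, -1, 60], [0, 0, 1, 0, 0, -1, 60], [0, 0, 1, 0, 0, -1, 60], [0, 0, 1, 0, 0, -1, 60]]}}

```text
time_s: 22.4
tcp_pos: [0.6174, 0.1252, 0.2707]
eef_rot: [0.001, 0.129, 0.992, 0.0]
wrist_force: [-0.2, -0.1, 0.0]
grip_width: 0.0601
finger_force: 0.0
```

Request:
{"api": "play_rows", "payload": {"commands": [[0, 0, 1, 0, 0, -1, 60], [0, 0, 1, 0, 0, -0.3, 60], [0, 0, 1, 0, 0, 0, 60], [0, 0, 1, 0, 0, 0, 60], [0, 0, 1, 0, 0, 0, 60], [0, 0, 1, 0, 0, 0, 60], [0, 0, 1, 0, 0, 0, 60], [0, 0, 0.6, 0, 0, 0, 60]]}}

```text
time_s: 23.4
tcp_pos: [0.6173, 0.1252, 0.3023]
eef_rot: [0.0, 0.712, 0.703, 0.001]
wrist_force: [0.4, -0.5, 0.8]
grip_width: 0.06
finger_force: 0.0
```

Run:
```python
from h import *
im,W=snap("w8")
m=woodmask(im,(100,60,420,300)); 
v,q=fitmask(m,np.vstack([rect(.156,.094,.12),rect(.156,.094,.112)]),W,[.6177,.1257,.446]);print("oblong lid",v,q)
go(.636,-.12,.3,0)
```

```text
oblong lid [0.6172087  0.12440726 0.4400702 ] 0.9641250803169844
tcp [0.6174 0.1252 0.3023] yaw -0.014 w 0.0602 j6 0.12 shift [-9.8   0.89  0.09] turn -0.08231972361155707 tilt [ 0.     0.002 -1.   ]
```

Request:
{"api": "play_rows", "payload": {"commands": [[0, 0, 0, -1, 0.09, 0, 60], [0, 0, 0, -1, 0.09, 0, 60], [0, 0, 0, -1, 0.09, 0, 60], [0, 0, 0, -1, 0.09, 0, 60], [0, 0, 0, -1, 0.09, 0, 60], [0, 0, 0, -1, 0.09, 0, 60], [0, 0, 0, -1, 0.09, 0, 60], [0, 0, 0, -1, 0.09, 0, 60]]}}

```text
time_s: 24.45
tcp_pos: [0.6336, -0.0758, 0.3021]
eef_rot: [0.001, 0.71, 0.705, 0.0]
wrist_force: [-0.2, 0.8, 1.7]
grip_width: 0.0601
finger_force: 0.0
```

Request:
{"api": "play_rows", "payload": {"commands": [[0, 0, 0, -1, 0.09, 0, 60], [0, 0, 0, -0.8, 0.08, 0, 60], [0, 0, 0, 0, 0, 0, 60], [0, 0, 0, 0, 0, 0, 60]]}}

```text
time_s: 24.95
tcp_pos: [0.6374, -0.1193, 0.3012]
eef_rot: [-0.0, 0.71, 0.704, 0.0]
wrist_force: [0.2, -1.3, 0.4]
grip_width: 0.0599
finger_force: 0.0
```

Run:
```python
from h import *
im,W=snap("w9")
c=proj([[.636,-.119,.12]],*W)[0].astype(int); print(c)
b=(max(c[0]-110,0),max(c[1]-110,0),c[0]+110,min(c[1]+90,250))
m=woodmask(im,b)
t=np.linspace(0,2*np.pi,60); ci=lambda r,z:np.c_[r*np.cos(t),r*np.sin(t),0*t+z]
for z in (.12,.129):
    v,q=fitmask(m,np.vstack([ci(.063,z),ci(.063,z-.008)]),W,[.636,-.119,0],2); print(z,v,q)
v,q=fitmask(m,np.vstack([ci(.063,.12),ci(.063,.112)]),W,[.636,-.119,0],2)
mc=crockmask(im,b)|m
mc=mc.astype(np.uint8); h=np.zeros_like(mc); cv2.fillPoly(h,[cv2.convexHull(cv2.findNonZero(mc))],1)
body=np.vstack([rrect(.148,.148,.09,.02),rrect(.148,.148,0,.02),rect(.116,.116,.112),ci(.063,.12)+[v[0]-.636,v[1]+.119,0]])
B=np.vstack([rrect(.148,.148,.09,.02),rrect(.148,.148,0,.02)])
u,q2=max((fitmask(h,B,W,[.636,-.119,a]) for a in (.1,.5,.9,1.3)),key=lambda r:r[1]); print("crock",u,q2)
d=im.copy()
for P,vv,col in((ci(.063,.12),v,(0,0,255)),(ci(.015,.15),v,(255,0,0)),(rrect(.148,.148,.09,.02),u,(0,255,0)),(rect(.116,.116,.112),u,(255,0,255))):
    cv2.polylines(d,[proj(place(P,vv),*W).round().astype(int)],True,col,1)
cv2.imwrite("pics/w9c.png",cv2.resize(np.hstack([x[max(c[1]-100,0):max(c[1]-100,0)+200,c[0]-100:c[0]+100] for x in(im,d)]),(800,400)))
go(v[0],v[1],.13)
```

```text
[258 178]
0.12 [ 0.63724693 -0.12349271  0.        ] 0.9663048965169106
0.129 [ 0.63598402 -0.12393725  0.        ] 0.923958961979481
crock [ 0.63628924 -0.12497868  1.25154857] 0.9436560584431942
tcp [ 0.6374 -0.1191  0.3013] yaw -0.007 w 0.0603 j6 -0.26 shift [-0.18 -0.01  6.85] turn None tilt [ 0.  0. -1.]
```

View pics/w9c.png

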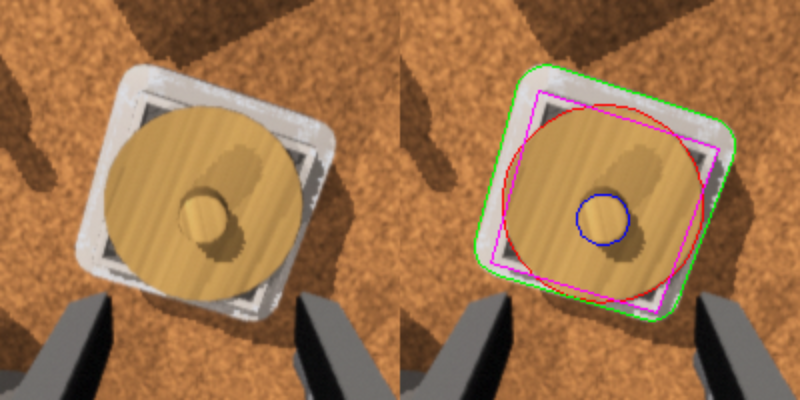

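The picture shows the round lid sitting level in the square crock; the overlays for lid, knob and crock body match. I'll grasp its knob.

Request:
{"api": "play_rows", "payload": {"commands": [[0, 0, 0, -0.18, 0, 1, 60], [0, 0, 0, 0, 0, 1, 60], [0, 0, 0, 0, 0, 1, 60], [0, 0, 0, 0, 0, 1, 60], [0, 0, 0, 0, 0, 1, 60], [0, 0, 0, 0, 0, 0.9, 60], [0, 0, 0, 0, 0, 0.5, 60], [0, 0, 0, 0, 0, 0.3, 60]]}}

```text
time_s: 26.0
tcp_pos: [0.6373, -0.1238, 0.1332]
eef_rot: [-0.0, 0.71, 0.704, 0.0]
wrist_force: [0.2, 0.1, -0.2]
grip_width: 0.0604
finger_force: 0.0
```

Request:
{"api": "play_rows", "payload": {"commands": [[0, 0, 0, 0, 0, 0.15, 60], [0, 0, 0, 0, 0, 0, 60], [0, 0, 0, 0, 0, 0, 20], [0, 0, 0, 0, 0, 0, 20], [0, 0, 0, 0, 0, 0, 20], [0, 0, 0, 0, 0, 0, 20]]}}

```text
time_s: 26.75
tcp_pos: [0.6373, -0.1245, 0.13]
eef_rot: [0.0, 0.71, 0.704, 0.0]
wrist_force: [0.1, -0.2, 1.4]
grip_width: 0.0295
finger_force: 20.0
```

Request:
{"api": "play_rows", "payload": {"commands": [[0, 0, 0, 0, 0, -0.2, 20], [0, 0, 0, 0, 0, -0.4, 20], [0, 0, 0, 0, 0, -0.8, 20], [0, 0, 0, 0, 0, -1, 20], [0, 0, 0, 0, 0, -1, 20], [0, 0, 0, 0, 0, -1, 20], [0, 0, 0, 0, 0, -1, 20], [0, 0, 0, 0, 0, -1, 20]]}}

```text
time_s: 27.75
tcp_pos: [0.6372, -0.1244, 0.2913]
eef_rot: [0.0, 0.71, 0.704, 0.0]
wrist_force: [1.1, -0.3, -1.8]
grip_width: 0.0294
finger_force: 20.0
```

Run:
```python
from h import *
import pickle
go(.447,-.39,.28)
# square crock w/o lid seen in scene? round crock from w6
W=pickle.load(open("w6.pkl","rb"));im=cv2.imread("pics/w6.png")
for n in ("scene","side"):
    i=capture(n); cv2.imwrite(f"pics/{n}10.png",i)
t=np.linspace(0,2*np.pi,60); ci=lambda r,z:np.c_[r*np.cos(t),r*np.sin(t),0*t+z]
A=T_cam("side");i=cv2.imread("pics/side10.png")
def f(name,box,T):
    i=cv2.imread(f"pics/{name}10.png"); m=crockmask(i,box)
    pts=np.vstack([ci(.078,.02),ci(.078,.06),ci(.06,.112)])
    v,q=fitmask(m,pts,T,[.446,-.385,0],2); print(name,v,q,m.sum(), cv2.boundingRect(cv2.findNonZero(m)))
    return m
f("side",(270,215,350,300),A); f("scene",(165,215,236,290),T_cam("scene"))
```

```text
tcp [ 0.6372 -0.1244  0.2913] yaw -0.009 w 0.0294 j6 -0.27 shift [-10.69  -7.52   0.45] turn None tilt [-0.     0.001 -1.   ]
side [ 0.45307911 -0.37263423  0.        ] 0.9705882352941176 2565 (283, 230, 54, 58)
scene [ 0.45955213 -0.37515136  0.        ] 0.972 1975 (177, 231, 47, 51)
```

Run:
```python
from h import *
import pickle
W=pickle.load(open("w5.pkl","rb")); im=cv2.imread("pics/w5.png")
lid=cv2.dilate(silh(np.vstack([rect(.156,.094,.127),rect(.156,.094,.117)]),[.4553,-.3697,-.199],W,im.shape[:2]),np.ones((5,5)))
hsv=cv2.cvtColor(im,cv2.COLOR_BGR2HSV)
m=((hsv[...,1]<70)&(hsv[...,2]>40)).astype(np.uint8); k=np.zeros_like(m); k[98:225,190:330]=m[98:225,190:330]; k=cv2.morphologyEx(k,cv2.MORPH_OPEN,np.ones((3,3)))&(1-lid)
t=np.linspace(0,2*np.pi,80); ci=lambda r,z:np.c_[r*np.cos(t),r*np.sin(t),0*t+z]
for zs in ((.04,),(.055,),(.07,)):
    P=np.vstack([ci(.078,z) for z in zs])
    f=lambda v:-(lambda a:(a&k).sum()/max((a|k).sum(),1))(silh(P,[v[0],v[1],0],W,k.shape)&(1-lid))
    r=minimize(f,[.456,-.374],method="Nelder-Mead",options=dict(initial_simplex=[[.456,-.374],[.466,-.374],[.456,-.364]]))
    print(zs,r.x,r.fun)
```

```text
(0.04,) [ 0.45667735 -0.37038844] -0.8343558282208589
(0.055,) [ 0.4565498  -0.37119548] -0.8891640866873065
(0.07,) [ 0.45647584 -0.37134066] -0.9834457388105456
```

Request:
{"api": "play_rows", "payload": {"commands": [[0, 0, 0, -0.9, -0.6, 0, 20], [0, 0, 0, -1, -0.73, 0, 20], [0, 0, 0, -1, -0.73, 0, 20], [0, 0, 0, -1, -0.73, 0, 20], [0, 0, 0, -1, -0.73, 0, 20], [0, 0, 0, -1, -0.73, 0, 20], [0, 0, 0, -1, -0.73, 0, 20], [0, 0, 0, -1, -0.73, 0, 20]]}}

```text
time_s: 28.85
tcp_pos: [0.4919, -0.3213, 0.2886]
eef_rot: [-0.001, 0.71, 0.704, -0.0]
wrist_force: [0.5, -0.1, -1.8]
grip_width: 0.0296
finger_force: 20.0
```

Request:
{"api": "play_rows", "payload": {"commands": [[0, 0, 0, -1, -0.75, 0.2, 20], [0, 0, 0, -0.98, -0.75, 0.6, 20], [0, 0, 0, 0, 0, 1, 20], [0, 0, 0, 0, 0, 1, 20], [0, 0, 0, 0, 0, 1, 20], [0, 0, 0, 0, 0, 0.8, 20], [0, 0, 0, 0, 0, 0.4, 20], [0, 0, 0, 0, 0, 0, 20]]}}

```text
time_s: 29.85
tcp_pos: [0.4545, -0.3694, 0.1635]
eef_rot: [-0.001, 0.71, 0.704, 0.0]
wrist_force: [-0.0, -0.4, -2.3]
grip_width: 0.0294
finger_force: 20.0
```

Run:
```python
from h import *
go(.4565,-.3725,.13)
```

```text
tcp [ 0.4545 -0.3694  0.1635] yaw -0.009 w 0.0294 j6 -0.77 shift [-0.13  0.09  1.34] turn None tilt [ 0.002 -0.002 -1.   ]
```

Request:
{"api": "play_rows", "payload": {"commands": [[0, 0, 0, -0.13, 0.09, 0.4, 20], [0, 0, 0, 0, 0, 0.3, 20], [0, 0, 0, 0, 0, 0.2, 20], [0, 0, 0, 0, 0, 0.15, 20], [0, 0, 0, 0, 0, 0.1, 20], [0, 0, 0, 0, 0, 0, 20]]}}

```text
time_s: 30.6
tcp_pos: [0.4571, -0.3731, 0.1359]
eef_rot: [-0.0, 0.71, 0.704, 0.0]
wrist_force: [-0.5, 0.1, -0.5]
grip_width: 0.0297
finger_force: 20.0
```

Request:
{"api": "play_rows", "payload": {"commands": [[0, 0, 0, 0, 0, 0.08, 20], [0, 0, 0, 0, 0, 0.04, 20], [0, 0, 0, 0, 0, 0, 20]]}}

```text
time_s: 30.98
tcp_pos: [0.4571, -0.3731, 0.1329]
eef_rot: [-0.0, 0.71, 0.704, 0.0]
wrist_force: [-0.1, -0.5, -2.3]
grip_width: 0.0298
finger_force: 20.0
```

Request:
{"api": "play_rows", "payload": {"commands": [[0, 0, 0, 0, 0, 0.06, 20], [0, 0, 0, 0, 0, 0.05, 20], [0, 0, 0, 0, 0, 0, 20]]}}

```text
time_s: 31.35
tcp_pos: [0.4571, -0.3731, 0.1301]
eef_rot: [-0.0, 0.71, 0.704, 0.0]
wrist_force: [-0.8, 0.5, -2.4]
grip_width: 0.0297
finger_force: 20.0
```

Request:
{"api": "play_rows", "payload": {"commands": [[0, 0, 0, 0, 0, 0.04, 20], [0, 0, 0, 0, 0, 0.04, 20], [0, 0, 0, 0, 0, 0, 20]]}}

```text
time_s: 31.72
tcp_pos: [0.4572, -0.3732, 0.1299]
eef_rot: [0.001, 0.71, 0.704, -0.0]
wrist_force: [-1.6, 2.3, 4.9]
grip_width: 0.0296
finger_force: 20.0
```

Request:
{"api": "play_rows", "payload": {"commands": [[0, 0, 0, 0, 0, 0, 60], [0, 0, 0, 0, 0, 0, 60], [0, 0, 0, 0, 0, -0.7, 60], [0, 0, 0, 0, 0, -1, 60], [0, 0, 0, 0, 0, -1, 60], [0, 0, 0, 0, 0, -1, 60], [0, 0, 0, 0, 0, -1, 60], [0, 0, 0, 0, 0, -1, 60]]}}

```text
time_s: 32.72
tcp_pos: [0.4573, -0.3733, 0.2729]
eef_rot: [0.001, 0.71, 0.704, 0.0]
wrist_force: [-0.0, 0.4, -0.2]
grip_width: 0.0603
finger_force: 0.0
```

Request:
{"api": "play_rows", "payload": {"commands": [[0, 0, 0, 0, 0, -0.9, 60], [0, 0, 0, 0, 0, 0, 60]]}}

```text
time_s: 32.98
tcp_pos: [0.4579, -0.3739, 0.2968]
eef_rot: [0.003, 0.71, 0.704, 0.0]
wrist_force: [0.4, -0.4, -0.1]
grip_width: 0.0599
finger_force: 0.0
```

Run:
```python
from h import *
im,W=snap("w11")
t=np.linspace(0,2*np.pi,60); ci=lambda r,z:np.c_[r*np.cos(t),r*np.sin(t),0*t+z]
m=woodmask(im,(150,90,370,240))
for z in (.114,.12,.129): print(z,*fitmask(m,np.vstack([ci(.063,z),ci(.063,z-.008)]),W,[.457,-.372,0],2))
go(.4446,.3562,.3,.424)
```

```text
0.114 [ 0.45744276 -0.37389413  0.        ] 0.9888401253918495
0.12 [ 0.45693404 -0.37324164  0.        ] 0.9663127059685097
0.129 [ 0.45598278 -0.37213635  0.        ] 0.921037329922084
tcp [ 0.4575 -0.3735  0.2948] yaw -0.009 w 0.06 j6 -0.77 shift [29.18 -0.77 -0.27] turn -2.47925158438977 tilt [-0.002  0.002 -1.   ]
```

Request:
{"api": "play_rows", "payload": {"commands": [[0, 0, 0, 1, 0.3, 0, 60], [0, 0, 0, 1, 0.3, 0, 60], [0, 0, 0, 1, 0.3, 0, 60], [0, 0, 0, 1, 0.3, 0, 60], [0, 0, 0, 1, 0.3, 0, 60], [0, 0, 0, 1, 0.3, 0, 60], [0, 0, 0, 1, 0.3, 0, 60], [0, 0, 0, 1, 0.3, 0, 60]]}}

```text
time_s: 34.02
tcp_pos: [0.5186, -0.1726, 0.2917]
eef_rot: [-0.001, 0.71, 0.704, -0.0]
wrist_force: [-0.2, -0.6, 0.5]
grip_width: 0.0601
finger_force: 0.0
```

Request:
{"api": "play_rows", "payload": {"commands": [[0, 0, 0, 1, 0.3, 0, 60], [0, 0, 0, 1, 0.3, 0, 60], [0, 0, 0, 0, 0, 0, 60], [0, 0, 0, 0, 0, 0, 60]]}}

```text
time_s: 34.52
tcp_pos: [0.5339, -0.1243, 0.2924]
eef_rot: [-0.0, 0.71, 0.704, -0.001]
wrist_force: [-0.2, 0.3, -0.0]
grip_width: 0.0599
finger_force: 0.0
```

Run:
```python
from h import *
im,W=snap("w12")
c=proj([[.636,-.125,.1]],*W)[0].astype(int); print(c)
m=crockmask(im,(c[0]-75,max(c[1]-75,0),c[0]+75,min(c[1]+75,260))); print(cv2.boundingRect(cv2.findNonZero(m)))
for P in (np.vstack([rrect(.148,.148,.09,.02),rrect(.148,.148,0,.02),rect(.116,.116,.112)]),):
    print("crock",*fitmask(m,P,W,[.636,-.125,1.25]))
go(.4446,.3562,.3,.424)
```

```text
[339 176]
(269, 105, 139, 146)
crock [ 0.63605616 -0.12590014  1.25464652] 0.9143218908272369
tcp [ 0.5339 -0.1246  0.2926] yaw -0.01 w 0.06 j6 -0.32 shift [19.2  -3.76 -0.29] turn -2.484420311637414 tilt [-0.    -0.001 -1.   ]
```

Request:
{"api": "play_rows", "payload": {"commands": [[0, 0, 0, 1, -0.2, 0, 60], [0, 0, 0, 1, -0.2, 0, 60], [0, 0, 0, 1, -0.2, 0, 60], [0, 0, 0, 1, -0.2, 0, 60], [0, 0, 0, 1, -0.2, 0, 60], [0, 0, 0, 1, -0.2, 0, 60], [0, 0, 0, 1, -0.2, 0, 60], [0, 0, 0, 1, -0.2, 0, 60]]}}

```text
time_s: 35.58
tcp_pos: [0.4959, 0.0762, 0.2931]
eef_rot: [0.0, 0.711, 0.703, -0.0]
wrist_force: [-0.1, -0.4, -0.0]
grip_width: 0.06
finger_force: 0.0
```

Request:
{"api": "play_rows", "payload": {"commands": [[0, 0, 0, 1, -0.2, 0, 60], [0, 0, 0, 1, -0.2, 0, 60], [0, 0, 0, 1, -0.2, 0, 60], [0, 0, 0, 1, -0.2, 0, 60], [0, 0, 0, 1, -0.2, 0, 60], [0, 0, 0, 1, -0.2, 0, 60], [0, 0, 0, 1, -0.2, 0, 60], [0, 0, 0, 1, -0.2, 0, 60]]}}

```text
time_s: 36.58
tcp_pos: [0.4581, 0.2766, 0.2931]
eef_rot: [0.0, 0.711, 0.703, -0.0]
wrist_force: [0.1, -0.2, -0.2]
grip_width: 0.0601
finger_force: 0.0
```

Request:
{"api": "play_rows", "payload": {"commands": [[0, 0, 0, 1, -0.2, 0, 60], [0, 0, 0, 1, -0.2, 0, 60], [0, 0, 0, 1, -0.2, 0, 60], [0, 0, -0.83, 0, 0, 1, 60], [0, 0, -0.83, 0, 0, 1, 60], [0, 0, -0.82, 0, 0, 1, 60], [0, 0, 0, 0, 0, 1, 60], [0, 0, 0, 0, 0, 0, 60]]}}

```text
time_s: 37.58
tcp_pos: [0.4428, 0.3503, 0.1905]
eef_rot: [-0.001, 0.543, 0.84, -0.003]
wrist_force: [-0.2, -0.3, 0.8]
grip_width: 0.06
finger_force: 0.0
```

Run:
```python
from h import *
go(.4446,.3562,.039,.424)
im,W=snap("w13"); m=woodmask(im,(100,40,420,300))
v,q=fitmask(m,np.vstack([rect(.122,.122,.032),rect(.122,.122,.024)]),W,[.4446,.3562,.424]);print(v,q)
```

```text
tcp [0.4428 0.3503 0.1905] yaw 0.423 w 0.06 j6 0.15 shift [0.19 0.19 6.06] turn -0.00841343948216341 tilt [-0.001 -0.005 -1.   ]
[0.44389069 0.35813914 0.42447472] 0.9851362510322048
```

Request:
{"api": "play_rows", "payload": {"commands": [[0, 0, 0, 0.2, 0.19, 1, 60], [0, 0, 0, 0, 0, 1, 60], [0, 0, 0, 0, 0, 1, 60], [0, 0, 0, 0, 0, 1, 60], [0, 0, 0, 0, 0, 0.9, 60], [0, 0, 0, 0, 0, 0.6, 60], [0, 0, 0, 0, 0, 0.3, 60], [0, 0, 0, 0, 0, 0.1, 60]]}}

```text
time_s: 38.62
tcp_pos: [0.4462, 0.3587, 0.0462]
eef_rot: [0.0, 0.543, 0.84, 0.0]
wrist_force: [-0.1, -0.2, 1.2]
grip_width: 0.0602
finger_force: 0.0
```

Request:
{"api": "play_rows", "payload": {"commands": [[0, 0, 0, 0, 0, 0, 60], [0, 0, 0, 0, 0, 0, 20], [0, 0, 0, 0, 0, 0, 20], [0, 0, 0, 0, 0, 0, 20], [0, 0, 0, 0, 0, 0, 20]]}}

```text
time_s: 39.25
tcp_pos: [0.4454, 0.3584, 0.0459]
eef_rot: [-0.0, 0.542, 0.84, -0.0]
wrist_force: [-0.4, -1.0, 1.5]
grip_width: 0.0278
finger_force: 20.0
```

Request:
{"api": "play_rows", "payload": {"commands": [[0, 0, 0, 0, 0, -0.3, 20], [0, 0, 0, 0, 0, -0.7, 20], [0, 0, 0, 0, 0, -1, 20], [0, 0, 0, 0, 0, -1, 20], [0, 0, 0, 0, 0, -1, 20], [0, 0, 0, 0, 0, -1, 20], [0, 0, 0, 0, 0, -1, 20], [0, 0, 0, 0, 0, -1, 20]]}}

```text
time_s: 40.25
tcp_pos: [0.4459, 0.3585, 0.223]
eef_rot: [0.0, 0.542, 0.84, 0.001]
wrist_force: [-0.5, -0.1, -2.3]
grip_width: 0.0279
finger_force: 20.0
```

Request:
{"api": "play_rows", "payload": {"commands": [[0, 0, 0, 0, 0, -1, 20], [0, 0, 0, 0, 0, -1, 20], [0, 0, 0, 0, 0, -1, 20], [0, 0, 0, 0, 0, 0, 20]]}}

```text
time_s: 40.75
tcp_pos: [0.4465, 0.359, 0.2996]
eef_rot: [0.001, 0.542, 0.84, 0.003]
wrist_force: [-0.5, 0.5, -1.3]
grip_width: 0.0277
finger_force: 20.0
```

Run:
```python
from h import *
go(.6361,-.1255,.29,1.2535-np.pi/2)
```

```text
tcp [0.4465 0.359  0.2996] yaw 0.424 w 0.0277 j6 0.15 shift [-20.78  -1.07   0.36] turn 4.248089310777038 tilt [ 0.001  0.007 -1.   ]
```

Request:
{"api": "play_rows", "payload": {"commands": [[0, 0, 0, -0.6, -0.05, 0, 20], [0, 0, 0, -1, -0.05, 0, 20], [0, 0, 0, -1, -0.05, 0, 20], [0, 0, 0, -1, -0.05, 0, 20], [0, 0, 0, -1, -0.05, 0, 20], [0, 0, 0, -1, -0.05, 0, 20], [0, 0, 0, -1, -0.05, 0, 20], [0, 0, 0, -1, -0.05, 0, 20]]}}

```text
time_s: 41.75
tcp_pos: [0.5144, 0.1792, 0.2939]
eef_rot: [-0.001, 0.543, 0.84, -0.001]
wrist_force: [0.4, 0.4, -1.4]
grip_width: 0.0282
finger_force: 20.0
```

Request:
{"api": "play_rows", "payload": {"commands": [[0, 0, 0, -1, -0.05, 0, 20], [0, 0, 0, -1, -0.05, 0, 20], [0, 0, 0, -1, -0.05, 0, 20], [0, 0, 0, -1, -0.05, 0, 20], [0, 0, 0, -1, -0.05, 0, 20], [0, 0, 0, -1, -0.05, 0, 20], [0, 0, 0, -1, -0.05, 0, 20], [0, 0, 0, -1, -0.05, 0, 20]]}}

```text
time_s: 42.75
tcp_pos: [0.5873, -0.007, 0.2938]
eef_rot: [-0.001, 0.543, 0.84, -0.001]
wrist_force: [0.4, 1.0, -2.3]
grip_width: 0.0276
finger_force: 20.0
```

Request:
{"api": "play_rows", "payload": {"commands": [[0, 0, 0, -1, -0.05, 0, 20], [0, 0, 0, -1, -0.05, 0, 20], [0, 0, 0, -1, -0.05, 0, 20], [0, 0, 0.85, -1, -0.05, 0, 20], [0, 0, 0.85, 0, 0, 0, 20], [0, 0, 0.85, 0, 0, 0, 20], [0, 0, 0.85, 0, 0, 0, 20], [0, 0, 0.85, 0, 0, 0, 20]]}}

```text
time_s: 43.75
tcp_pos: [0.6249, -0.0992, 0.2956]
eef_rot: [-0.0, 0.811, 0.584, -0.0]
wrist_force: [-0.3, 0.3, -2.2]
grip_width: 0.028
finger_force: 20.0
```

Run:
```python
from h import *
go(.6361,-.1255,.16,1.2535-np.pi/2)
```

```text
tcp [ 0.6249 -0.0992  0.2956] yaw -0.323 w 0.028 j6 0.08 shift [-0.85  0.76  5.42] turn -0.030465145496418787 tilt [-0. -0. -1.]
```

Request:
{"api": "play_rows", "payload": {"commands": [[0, 0, 0, -0.43, 0.38, 0.4, 20], [0, 0, 0, -0.42, 0.38, 1, 20], [0, 0, 0, 0, 0, 1, 20], [0, 0, 0, 0, 0, 1, 20], [0, 0, 0, 0, 0, 1, 20], [0, 0, 0, 0, 0, 0.7, 20], [0, 0, 0, 0, 0, 0.3, 20], [0, 0, 0, 0, 0, 0, 20]]}}

```text
time_s: 44.75
tcp_pos: [0.636, -0.1248, 0.1604]
eef_rot: [-0.0, 0.81, 0.587, -0.0]
wrist_force: [0.2, -0.4, -0.6]
grip_width: 0.0279
finger_force: 20.0
```

Run:
```python
from h import *
go(.6361,-.1255,.134,1.2535-np.pi/2)
```

```text
tcp [ 0.636  -0.1248  0.1604] yaw -0.317 w 0.0279 j6 0.04 shift [-0.03  0.01  1.05] turn 0.0005277326116292213 tilt [-0.    -0.001 -1.   ]
```

Request:
{"api": "play_rows", "payload": {"commands": [[0, 0, 0, 0, 0, 0.3, 20], [0, 0, 0, 0, 0, 0.3, 20], [0, 0, 0, 0, 0, 0.15, 20], [0, 0, 0, 0, 0, 0.1, 20], [0, 0, 0, 0, 0, 0.05, 20], [0, 0, 0, 0, 0, 0, 20]]}}

```text
time_s: 45.5
tcp_pos: [0.6361, -0.1245, 0.1383]
eef_rot: [0.0, 0.81, 0.586, 0.0]
wrist_force: [-0.0, -0.6, -1.1]
grip_width: 0.0278
finger_force: 20.0
```

Request:
{"api": "play_rows", "payload": {"commands": [[0, 0, 0, 0, 0, 0.06, 20], [0, 0, 0, 0, 0, 0.05, 20], [0, 0, 0, 0, 0, 0, 20]]}}

```text
time_s: 45.88
tcp_pos: [0.6359, -0.1245, 0.1353]
eef_rot: [-0.0, 0.81, 0.586, -0.0]
wrist_force: [-0.3, -0.7, -2.6]
grip_width: 0.0281
finger_force: 20.0
```

Request:
{"api": "play_rows", "payload": {"commands": [[0, 0, 0, 0, 0, 0.05, 20], [0, 0, 0, 0, 0, 0.05, 20], [0, 0, 0, 0, 0, 0, 20]]}}

```text
time_s: 46.25
tcp_pos: [0.6361, -0.1245, 0.1339]
eef_rot: [0.0, 0.81, 0.586, 0.0]
wrist_force: [-0.3, 0.2, 2.4]
grip_width: 0.0277
finger_force: 20.0
```

Contact came at the expected seated height. I'll release and rise.

Request:
{"api": "play_rows", "payload": {"commands": [[0, 0, 0, 0, 0, 0, 60], [0, 0, 0, 0, 0, 0, 60], [0, 0, 0, 0, 0, -0.7, 60], [0, 0, 0, 0, 0, -1, 60], [0, 0, 0, 0, 0, -1, 60], [0, 0, 0, 0, 0, -1, 60], [0, 0, 0, 0, 0, -1, 60], [0, 0, 0, 0, 0, -1, 60]]}}

```text
time_s: 47.25
tcp_pos: [0.6361, -0.1245, 0.278]
eef_rot: [0.001, 0.81, 0.586, 0.001]
wrist_force: [0.5, 0.7, -0.0]
grip_width: 0.06
finger_force: 0.0
```

Request:
{"api": "play_rows", "payload": {"commands": [[0, 0, 0, 0, 0, -1, 60], [0, 0, 0, 0, 0, -1, 60], [0, 0, 0, 0, 0, -1, 60], [0, 0, 0, 0, 0, 0, 60]]}}

```text
time_s: 47.75
tcp_pos: [0.6366, -0.1247, 0.3547]
eef_rot: [0.003, 0.81, 0.586, 0.002]
wrist_force: [0.1, 0.4, -0.6]
grip_width: 0.0602
finger_force: 0.0
```

Run:
```python
from h import *
im,W=snap("w14"); m=woodmask(im,(100,40,420,250))
for z in (.114,.12,.129): print(z,*fitmask(m,np.vstack([rect(.122,.122,z),rect(.122,.122,z-.008)]),W,[.636,-.125,1.2535]))
a=cv2.resize(capture("scene")[120:300,140:380],(400,300));b=cv2.resize(capture("side")[90:290,170:350],(400,444))[:300]
b=cv2.resize(capture("side")[100:300,150:390],(400,333))
cv2.imwrite("pics/fin.png",np.hstack([cv2.resize(a,(400,333)),b]))
```

```text
0.114 [ 0.63638765 -0.12409756  1.251011  ] 0.9843011947763267
0.12 [ 0.63672208 -0.12381138  1.25340313] 0.9556244942001618
0.129 [ 0.63712897 -0.12369472  1.25098768] 0.9182218766200103
```

View pics/fin.png

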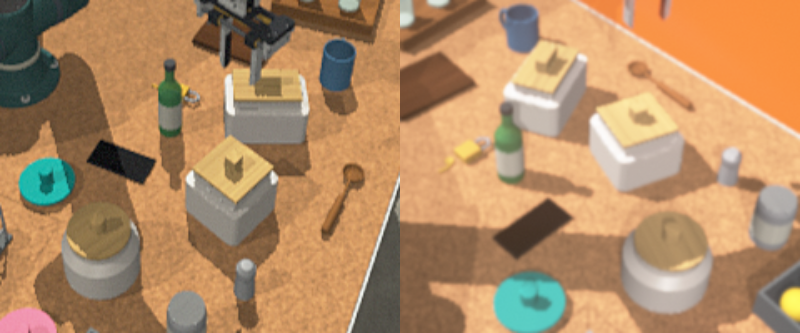

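The final pictures show all three lids seated level on their matching crocks, with the bottle and mug still standing.

```bash
python3 -c "
from cell import *
print(job_done())"
```

```text
the job is handed in; nothing more can be done
None
```

I put all three lids on their matching crocks, fully seated according to contact height and the final camera check; the bottle and mug are still standing, and I handed the job in at about 48 s.

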